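# Return a bin of bolts through the sprung stock gate

## Task

Put the smaller of the two loose bins of bolts back into stock: stand it on the open apron of the stock lane, push it along the lane through the sprung flap gate, and on until it has pressed the sprung end plate in by about 7 mm so that the bin is registered (much less does not count, and 10 mm or more strains the plate). Then take the hand out so that the gate swings shut behind the bin. Keep the bin upright, do not ram it, and leave the larger bin where it stands.

Things in the scene. Friction and masses are not known exactly. Their poses are not given: they have to be found in the camera images.
- small_bin: The bin to return: plain red plastic, straight-sided, filled to the rim with bolts (solid to the touch, nothing to hook inside), 84 long (its x) x 56 wide (its y) x 40 high, 0.28 to 0.46 kg. Origin: centre of its underside; z up. Grip it across its width from above. Either end may go first.
- wide_bin: The other loose bin, same red plastic and bolts but larger, 100 long (x) x 76 wide (y) x 50 high; leave it alone. Origin: centre of its underside. The two bins stand near each other and may swap places.
- lane: Fixed stock lane: grey metal channel, open at the top, on an aluminium deck 120 wide, 6 thick; the bin is pushed along the lane's +x. Origin: on the bench, on the centre line, in the plane of the shut gate; z up: deck top at z = 6 mm, wall tops at z = 50. Deck from x = -195 to +275. Beyond the gate the -y wall runs on at y = -31; the +y wall is at y = +48 to x = 80, narrows to +34 at x = 125, ends at 215.
- apron (a point): Point on the deck's top, on the centre line, at lane x = -132 mm: middle of the apron, where the bin can be set down lengthways with nothing beside it for the fingers to hit. The apron has no walls from x = -195 to -82. Then guide walls narrow from 94 apart at x = -82 to 62 apart at x = -50, and stay 62 apart to the gate at x = 0.
- gate_hinge (a point): Top end of the gate's hinge pin: at x = 0, y = +41, z = 51 mm in the lane's frame.
- gate (a joint): Angle (rad) of the steel flap gate, 69 mm long, 40 high, 4 thick, on an upright pin at the lane's +y side: 0 is shut across the lane; it swings only inward (to the lane's +x), up to 1.62. A spring shuts it (0.04 N m shut, 0.15 N m wide open): a bin needs some 2 to 8 N to go through. It sweeps 71 mm behind the gate, so it shuts only when bin and hand are clear of that.
- plate (a joint): How far (m) the sprung end plate (56 wide, 34 high, across the lane) is pressed in: 0 free, 0.014 at its end. Its carriage is clamped anew each time: the free face stands anywhere from lane x = 170 to 205 mm, not measured, to be felt or seen. It gives at about 5 N, then 1.2 N per mm (13 N at 7 mm), plus 1 to 5 N of friction. It counts from 4 to 10 mm. It springs back slowly when released.
Mind the look-alikes: they are no part of the job. What is shaped like the small_bin but blue, green or purple is not meant.

How it is judged:
On the way, in this order (a step that is already met when the one before it is completed fails the run):
1. the bin, standing on the deck, is in the gateway with the flap swung open by more than 0.8 rad (x of small_bin in the frame of lane between -0.03 and 0.06 m and z of small_bin in the frame of lane below 0.014 m and value of joint gate above 0.8 rad), for 0.1 s.
2. the bin in the lane presses the end plate in by more than 4 mm for 0.2 s (value of joint plate above 0.004 m and x of small_bin in the frame of lane above 0.112 m and z of small_bin in the frame of lane below 0.014 m), for 0.2 s.
At the end, for the whole second after the job is handed in: The bin stands at rest and upright (within 0.1 rad) on the lane's deck, its centre 112 to 180 mm beyond the gate and within 20 mm of the centre line, and the gate is shut (below 0.08 rad) (x of small_bin in the frame of lane between 0.112 and 0.18 m and y of small_bin in the frame of lane between -0.02 and 0.02 m and z of small_bin in the frame of lane below 0.012 m and angle between small_bin's own z axis and vertical below 0.1 rad and value of joint gate below 0.08 rad and linear speed of small_bin below 0.02 m/s); the robot touches nothing.
It fails at once if the end plate is pressed in by 10.5 mm or more (value of joint plate above 0.0105 m).
It fails at once if the bin is rammed or dropped against the lane, the gate or the plate (more than 40 N) (contact force between small_bin and lane above 40 N).
It fails at once if the bin is tipped by more than 0.5 rad (angle between small_bin's own z axis and vertical above 0.5 rad).
It fails at once if the wider bin is moved by more than 30 mm (distance of wide_bin from where it was at the start of the episode above 0.03 m).
It also fails if it takes over 72 s, if anything falls off the work surface, if the arm or the gripper's body presses on something with over 40 N, if the wrist force passes 120 N, or if a joint passes its speed limit or range.

## Robot

A 6-joint arm with a two-finger parallel gripper is mounted at the origin on the work surface. World frame = base frame: x ahead of the robot, y to its left, z up, the work surface at z = 0. Lengths are in m, angles in rad, forces in N, time in s.
With the tool pointing down it reaches from about 0.275 to 0.85 m from the base axis. Payload 19 kg.
Tool frame: the origin (TCP) lies between the finger pads; the fingertips stand 22 mm ahead of it and the grasp point (between the pads) lies 3 mm ahead of it (tips_ahead is the distance from the TCP to the fingertips, in m); z points along the fingers, y is the line along which they close (so a half turn about z gives the same grasp; the last joint's range is limited). The gripper opens to 85 mm and grips with 20 to 120 N. Pads are 22 mm wide; open, the fingers measure 114 mm over their backs; the gripper's body (76 mm by 85 mm) begins 54 mm behind the grasp point. The pads swing forward as they close: fully open they stand 13 mm farther back than shut.
Start: joints at [-1.401, 0.15, 1.437, -0, 1.554, -0.134], TCP at [0.172, -0.549, 0.253] pointing down, gripper open.
Joint ranges: [-2.8, 2.8], [-0.68, 2.1], [0.12, 2.68], [-1.39, 4.53], [0.16, 2.79], [-2.81, 2.81]. Speed limits (rad/s): [1.89, 1.89, 2.22, 3.01, 3.01, 3.01].

## Interface

Orientations are given as a rotation vector (axis times angle).
In Python, from cell import state, get_image, get_calibration, finish_job, recognise, tips_ahead gives the robot as it stands.
- The arm moves only by the shell command python3 -m creep 'ROWS' [FORCE]. ROWS is a JSON object of lists of equal length, an entry for each row: "xyz": the shift along the tool's x, y, z each as a share of 250 mm, from -1 to 1, a list of three; "turn": the turn about the tool's z as a share of 180 degrees, from -1 to 1; "claw": the opening, from -1 (shut) to 1 (fully open), so that 0 is half open. In form: {"xyz": [[dx, dy, dz], ...], "turn": [turn, ...], "claw": [claw, ...]}. A call has 1 to 10 rows; each row shifts and turns the commanded pose from where the row before left it, along the tool's axes as they then stand; what a row does not reach is not made up. A row lasts 1/8 s, in which the tool goes at most 62.5 mm and 10.7 degrees, less where a joint would pass 70% of its speed; a pose out of reach is approached as far as the arm can. A call with a number of a shift or a turn outside -1 to 1 is refused whole. A call with a gripper value outside its range is refused whole. The fingers move at their own pace and stop on an object; FORCE is the grip in N (left out, the last holds). Time passes only in rows, so rows that do not move let the fingers close. It gives the time, the measured TCP pose, the force, the opening and the grip force at its end, in the units of the state.
- state(): the state, without advancing time (a new reading comes with each control period).
- get_image(name): name is "side" or "top"; returns (picture, depth): 384x512x3 uint8, red, green, blue; 384x512 float32, m along the optical axis (not along the pixel's ray), 0 where there is no reading.
- get_calibration(name): a dict with "fx", "fy", "cx", "cy" (pixels), "T" (4x4, takes a point from camera to world coordinates). Camera axes: x right, y down, z forward; pixel columns grow to the right and rows downward; lengths in m; the calibration is good to about 2 mm. A picture is of the moment at which its call begins. get_calibration takes no time and is no camera call.
- finish_job(): hands the job in; it is judged then, once.
Trained networks look in the newest picture that a camera, given by its name, has taken for a name from the list of things; names that differ only in an ending like _2 or _b are one class to them, and where a whole thing is asked for, a point or a joint stands for the part that bears it (a point fixed in the world has none). Each returns a list of dicts, best first, with "confidence" (0 to 1); they miss things now and then, are a little off and sometimes report something else, mostly with a low value. They report only what shows in the picture. A call takes as long as a camera call. They do not tell look-alikes from the thing itself.
- recognise(camera, thing): "location" ([row, column] in pixels, amid what is visible of it).
The state is a dict: "time": time; "qpos": joint angles; "qvel": joint speeds; "effort": joint torques, N m; "eef_pos": TCP position; "tcp_rot": TCP orientation; "force": force on the tool from outside, world axes, zero at the start; "moment": the same for the moment, N m; "width": finger opening in m; "grasp_force": force on a finger pad.
Only numpy, scipy, OpenCV 4.12 (cv2) and the standard library are available. Lean on these libraries where they do the work, as an engineer would, in place of code of your own. Each camera call takes 0.05 s, during which the arm holds its last target. There are 200 camera calls.

## Working session

There is one attempt and no reset: what is moved stays moved. The work goes in short steps, Python scripts to look and compute and a shell command to move; the robot and the scene stay as the last step left them, time stands still between calls to the robot, and variables do not carry over. Pictures are saved under pics/ and viewed, at most 10 in all, crops included, and the job is handed in when it is done.

```bash
mkdir -p pics; ls; python3 - <<'E'
from cell import *
import cv2,numpy as np
print(state())
for n in("top","side"):
    im,d=get_image(n); cv2.imwrite(f"pics/{n}0.png",im[:,:,::-1]); np.savez(f"{n}0.npz",im=im,d=d)
    c=get_calibration(n); print(n,{k:np.round(v,4) for k,v in c.items()})
    for t in("small_bin","wide_bin","lane","gate_hinge","gate","plate"):
        print(t,[(np.round(r["location"]),round(r["confidence"],2)) for r in recognise(n,t)])
E
```

```text
pics
{'time': 0.0, 'qpos': array([-1.40098985e+00,  1.51000744e-01,  1.43800842e+00,  4.41597846e-07,
        1.55380114e+00, -1.34034462e-01]), 'qvel': array([-0.00046128,  0.00109069, -0.00014718,  0.00058914, -0.00059372,
        0.00079749]), 'effort': array([-9.84042854e-04, -7.13044024e+01, -5.70858729e+01, -1.25869392e-04,
        8.66922695e-03,  2.45086665e-05]), 'eef_pos': array([ 0.17195898, -0.54846297,  0.2526783 ]), 'tcp_rot': array([-3.10420517e+00, -4.75254193e-01,  3.35020634e-05]), 'force': array([-0.87367085,  0.86938392, -0.17867309]), 'moment': array([-0.06949345,  0.00918836,  0.02820008]), 'grasp_force': 0.0, 'width': 0.08553510757153926}
top {'fx': np.float64(443.4269), 'fy': np.float64(443.4269), 'cx': np.float64(255.1072), 'cy': np.float64(192.5466), 'T': array([[ 0.0127, -0.999 ,  0.044 ,  0.4609],
       [-0.9999, -0.0126,  0.0027, -0.1094],
       [-0.0022, -0.044 , -0.999 ,  1.3366],
       [ 0.    ,  0.    ,  0.    ,  1.    ]])}
small_bin [(array([132., 372.]), 0.82), (array([194., 384.]), 0.74), (array([259., 346.]), 0.73), (array([208., 333.]), 0.7)]

[... 187 characters left out ...]
de {'fx': np.float64(399.9737), 'fy': np.float64(399.9737), 'cx': np.float64(255.3543), 'cy': np.float64(193.434), 'T': array([[-0.9995, -0.0155,  0.0277,  0.4696],
       [-0.0311,  0.6538, -0.756 ,  0.7599],
       [-0.0064, -0.7565, -0.654 ,  0.8262],
       [ 0.    ,  0.    ,  0.    ,  1.    ]])}
small_bin [(array([159., 262.]), 0.65), (array([140., 205.]), 0.65), (array([138., 251.]), 0.63), (array([157., 306.]), 0.63)]
wide_bin [(array([164., 222.]), 0.62)]
lane [(array([265., 248.]), 0.73)]
gate_hinge [(array([231., 255.]), 0.85), (array([264., 251.]), 0.56)]
gate [(array([162., 263.]), 0.63), (array([228., 256.]), 0.54)]
plate [(array([162., 225.]), 0.7), (array([293., 245.]), 0.69)]
```

View pics/top0.png

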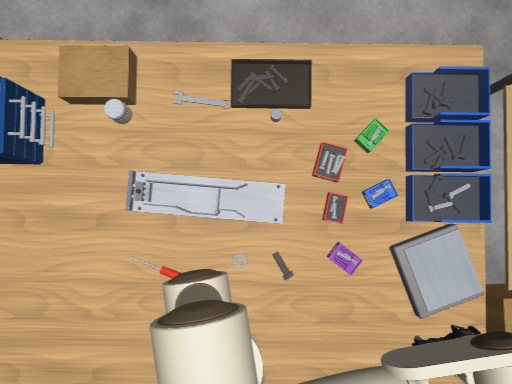

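View pics/side0.png

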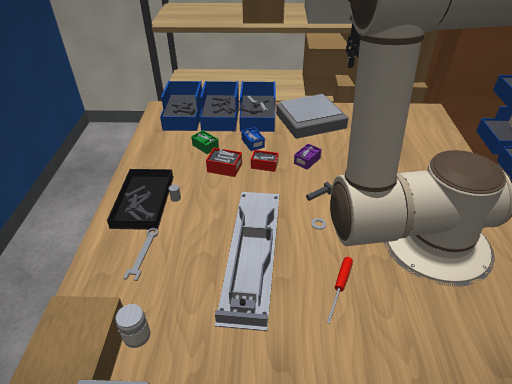

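```bash
cat > h.py <<'E'
from cell import *
import cv2,numpy as np
def cloud(n,d):
    c=get_calibration(n); v,u=np.mgrid[:384,:512]
    P=np.stack([(u-c["cx"])/c["fx"]*d,(v-c["cy"])/c["fy"]*d,d],-1)
    return P@c["T"][:3,:3].T+c["T"][:3,3]
def onplane(n,u,v,z):
    c=get_calibration(n); r=c["T"][:3,:3]@np.array([(u-c["cx"])/c["fx"],(v-c["cy"])/c["fy"],1]); o=c["T"][:3,3]
    return o+r*(z-o[2])/r[2]
E
python3 - <<'E'
from h import *
for n in("top","side"):
    f=np.load(n+"0.npz"); im,d=f["im"],f["d"]; P=cloud(n,d)
    hsv=cv2.cvtColor(im,cv2.COLOR_RGB2HSV); H,S,V=cv2.split(hsv)
    red=((H<6)|(H>174))&(S>110)&(V>50)
    red=cv2.morphologyEx(red.astype(np.uint8),cv2.MORPH_CLOSE,np.ones((7,7)))
    k,l,st,ce=cv2.connectedComponentsWithStats(red)
    for i in range(1,k):
        if st[i,4]<80: continue
        m=(l==i)&(d>0); p=P[m]; zt=np.percentile(p[:,2],90); t=p[p[:,2]>zt-.008]
        r=cv2.minAreaRect((t[:,:2]*1000).astype(np.float32)); print(n,ce[i].round(),st[i,4],"ztop",zt.round(4),r)
    bx=(P[...,0]>.3)&(P[...,0]<.6)&(P[...,1]>-.25)&(P[...,1]<.28)&(S<60)&(d>0)&(P[...,2]<.06)
    bx=cv2.morphologyEx(bx.astype(np.uint8),cv2.MORPH_CLOSE,np.ones((5,5)))
    k,l,st,ce=cv2.connectedComponentsWithStats(bx); i=1+np.argmax(st[1:,4]); m=(l==i)
    q=P[m&(P[...,2]<.012)]; print("deck z",np.median(q[:,2]))
    r=cv2.minAreaRect((q[:,:2]*1000).astype(np.float32)); print("deck",r,cv2.boxPoints(r).round(1).tolist())
im=np.load("top0.npz")["im"][:,:,::-1]
cv2.imwrite("pics/crop1.png",cv2.resize(im[155:235,115:355],None,fx=3.3,fy=3.3,interpolation=cv2.INTER_CUBIC))
E
```

```text
top [328. 162.] 216 ztop 0.051 ((612.4654541015625, -324.376708984375), (74.76199340820312, 99.90711975097656), 75.6480484008789)
top [334. 207.] 167 ztop 0.0404 ((477.41790771484375, -342.13739013671875), (54.710445404052734, 83.54943084716797), 79.00706481933594)
top [169. 272.] 136 ztop 0.0253 ((280.4712829589844, 134.0762481689453), (76.1240005493164, 28.42676544189453), 88.37641906738281)
deck z 0.0047818034971862655
deck ((504.8951416015625, 45.37181091308594), (475.30218505859375, 120.25022888183594), 85.8730697631836) [[427.79998779296875, -187.3000030517578], [547.7999877929688, -196.0], [582.0, 278.1000061035156], [462.0, 286.70001220703125]]
side [223. 164.] 551 ztop 0.0503 ((614.0304565429688, -324.0233459472656), (84.01513671875, 100.70220947265625), 75.75565338134766)
side [264. 160.] 468 ztop 0.0407 ((478.9346618652344, -343.46612548828125), (63.525596618652344, 84.26564025878906), 78.11377716064453)
side [343. 273.] 326 ztop 0.0265 ((272.19049072265625, 123.6838150024414), (98.7854995727539, 23.18697166442871), 68.76905059814453)
deck z 0.006219533765189023
deck ((507.16650390625, 38.20030212402344), (479.4790954589844, 121.9100341796875), 85.75601959228516) [[428.6000061035156, -196.39999389648438], [550.2000122070312, -205.39999389648438], [585.7000122070312, 272.79998779296875], [464.1000061035156, 281.79998779296875]]
```

View pics/crop1.png

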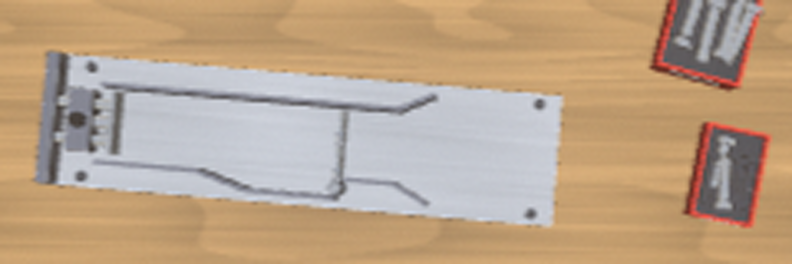

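```bash
cat >> h.py <<'E'
def lane():
    return np.load("lane.npy")  # ox,oy,ang
def tolane(p):
    ox,oy,a=lane(); d=np.array(p[:2])-[ox,oy]; return np.array([d@[np.cos(a),np.sin(a)], d@[-np.sin(a),np.cos(a)]])
def fromlane(x,y):
    ox,oy,a=lane(); return np.array([ox+x*np.cos(a)-y*np.sin(a),oy+x*np.sin(a)+y*np.cos(a)])
def where():
    from scipy.spatial.transform import Rotation as R
    s=state(); M=R.from_rotvec(s["tcp_rot"]).as_matrix()
    return s,M
def shift(world):
    s,M=where(); return M.T@(np.array(world)-s["eef_pos"])*4   # in units of 250 mm
E
python3 - <<'E'
from h import *
o=lambda cx,cy,z:onplane("top",115+(cx+.5)/3.3-.5,155+(cy+.5)/3.3-.5,z)
tr,br=o(562,97,.006),o(552,226,.006); e=(tr+br)/2; a=np.radians(85.87)
print("apron end",tr,br, "width",np.linalg.norm(tr-br),"normal ang",np.degrees(np.arctan2(*(tr-br)[:2][::-1]))+90)
tl,bl=o(48,52,.006),o(37,182,.006); print(tl,bl,np.degrees(np.arctan2((tr-tl)[1],(tr-tl)[0])),np.degrees(np.arctan2((br-bl)[1],(br-bl)[0])))
np.save("lane.npy",[*(e[:2]+.195*np.array([np.cos(a),np.sin(a)])),a]); print("origin",lane())
print("gate tip/hinge",tolane(o(345,110,.05)),tolane(o(341,188,.05)),"plate",tolane(o(124,94,.04)),tolane(o(116,152,.04)))
print("walls up",tolane(o(130,86,.05)),tolane(o(400,109,.05)),tolane(o(250,191,.05)))
print("apron",fromlane(-.132,0)); print(tips_ahead if not callable(tips_ahead) else tips_ahead())
s,M=where(); print(np.degrees(np.arctan2(M[1,0],M[0,0])), shift([.478,-.3428,.10]))
E
```

```text
apron end [ 0.54612773 -0.19510509  0.006     ] [ 0.42875895 -0.18717853  0.006     ] width 0.11763613834134967 normal ang 86.1363650718305
[0.58137202 0.27436732 0.006     ] [0.4626983  0.28138343 0.006     ] -94.29326305028587 -94.14287075989056
origin [0.50148718 0.00335181 1.49871423]
gate tip/hinge [-0.00264517 -0.02821071] [-0.00519965  0.04044901] plate [ 0.19512021 -0.02625102] [0.19730308 0.02564627]
walls up [ 0.18812285 -0.03328089] [-0.05083711 -0.03318682] [0.07425289 0.04984617]
apron [ 0.49198058 -0.12830541]
0.022
17.404799319809634 [ 1.41432434 -0.41951126  0.6131933 ]
```

```bash
python3 -m creep '{"xyz":[[0.15,-0.044,0.044],[0.16,-0.047,0.047],[0.16,-0.047,0.047],[0.16,-0.047,0.047],[0.16,-0.047,0.047],[0.16,-0.047,0.047],[0.16,-0.047,0.047],[0.16,-0.047,0.047],[0.12,-0.035,0.03],[0.02,-0.01,0]],"turn":[0,0,0,0,0,0,0,0,0,0],"claw":[0.65,0.65,0.65,0.65,0.65,0.65,0.65,0.65,0.65,0.65]}' 25
python3 -m creep '{"xyz":[[0,0,0],[0,0,0],[0,0,0],[0,0,0]],"turn":[0.05,0.05,0.05,0.0078],"claw":[0.65,0.65,0.65,0.65]}'
python3 - <<'E'
from h import *
s,M=where(); print(s["eef_pos"],np.degrees(np.arctan2(M[1,0],M[0,0])), shift([.478,-.3428,.034]),s["force"],s["width"])
E
```

```text
time: 1.95
eef_pos: [0.4781, -0.3422, 0.1518]
tcp_rot: [-3.104, -0.478, 0.001]
force: [-0.2, -0.5, 0.6]
width: 0.0707
grasp_force: 0.0
time: 2.45
eef_pos: [0.4766, -0.344, 0.1529]
tcp_rot: [3.127, -0.303, 0.0]
force: [0.2, -0.1, 0.4]
width: 0.0703
grasp_force: 0.0
[ 0.47663264 -0.34399443  0.15286118] -11.05437252157708 [ 0.00434072 -0.00584526  0.47544442] [ 0.22316743 -0.08581936  0.42212713] 0.07032324463328392
```

```bash
python3 -m creep '{"xyz":[[0.004,-0.006,0.08],[0,0,0.1],[0,0,0.1],[0,0,0.08],[0,0,0.06],[0,0,0.035],[0,0,0.02],[0,0,0]],"turn":[0,0,0,0,0,0,0,0],"claw":[0.65,0.65,0.65,0.65,0.65,0.65,0.65,0.65]}'
python3 -m creep '{"xyz":[[0,0,0],[0,0,0],[0,0,0],[0,0,0],[0,0,0],[0,0,0]],"turn":[0,0,0,0,0,0],"claw":[0.1,0,0,0,0,0]}' 35
```

```text
time: 3.45
eef_pos: [0.4784, -0.3423, 0.0339]
tcp_rot: [3.127, -0.301, 0.0]
force: [0.9, 0.8, 0.2]
width: 0.0703
grasp_force: 0.0
time: 4.2
eef_pos: [0.4786, -0.3425, 0.0345]
tcp_rot: [3.126, -0.301, 0.001]
force: [-0.2, 0.5, 5.7]
width: 0.0556
grasp_force: 38.6
```

```bash
python3 -m creep '{"xyz":[[0,0,-0.03],[0,0,-0.06],[0,0,-0.09],[0,0,-0.09],[0,0,-0.05],[0,0,0]],"turn":[0,0,0,0,0,0],"claw":[0,0,0,0,0,0]}'
python3 -m creep '{"xyz":[[0,0,0],[0,0,0],[0,0,0],[0,0,0],[0,0,0],[0,0,0],[0,0,0],[0,0,0],[0,0,0],[0,0,0]],"turn":[-0.03,-0.05,-0.05,-0.05,-0.05,-0.05,-0.05,-0.05,-0.05,-0.05],"claw":[0,0,0,0,0,0,0,0,0,0]}'
python3 -m creep '{"xyz":[[0,0,0],[0,0,0],[0,0,0]],"turn":[-0.04,-0.0184,0],"claw":[0,0,0]}'
python3 - <<'E'
from h import *
s,M=where(); print(s["eef_pos"],np.degrees(np.arctan2(M[1,0],M[0,0])), shift([*fromlane(-.132,0),.08]),s["force"],s["width"])
E
```

```text
time: 4.95
eef_pos: [0.4786, -0.3424, 0.1147]
tcp_rot: [3.126, -0.301, 0.002]
force: [0.9, 0.0, -3.4]
width: 0.0555
grasp_force: 38.4
time: 6.2
eef_pos: [0.478, -0.3419, 0.1127]
tcp_rot: [-2.479, -1.927, 0.0]
force: [-0.3, 0.1, -3.8]
width: 0.0554
grasp_force: 38.2
time: 6.58
eef_pos: [0.4781, -0.3419, 0.1129]
tcp_rot: [-2.299, -2.139, 0.0]
force: [0.4, 0.4, -3.7]
width: 0.0556
grasp_force: 38.2
[ 0.47806622 -0.34191676  0.11287818] 85.89438152092897 [ 0.8561093  -0.00551634  0.13235075] [ 0.37513544  0.35941439 -3.7347923 ] 0.05557111765429863
```

```bash
python3 -m creep '{"xyz":[[0.06,0,0],[0.12,0,0],[0.14,-0.0055,0],[0.14,0,0],[0.14,0,0],[0.12,0,0],[0.09,0,0],[0.046,0,0],[0,0,0]],"turn":[0,0,0,0,0,0,0,0,0],"claw":[0,0,0,0,0,0,0,0,0]}'
python3 -m creep '{"xyz":[[0,0,0.04],[0,0,0.07],[0,0,0.07],[0,0,0.05],[0,0,0.03],[0,0,0.012],[0,0,0]],"turn":[0,0,0,0,0,0,0],"claw":[0,0,0,0,0,0,0]}'
python3 - <<'E'
from h import *
s,M=where(); print(s["eef_pos"],np.degrees(np.arctan2(M[1,0],M[0,0])), shift([*fromlane(-.132,0),.0405]),s["force"],s["width"])
im,d=get_image("side"); cv2.imwrite("pics/side1.png",cv2.resize(im[130:340,170:350,::-1],None,fx=2.8,fy=2.8,interpolation=cv2.INTER_CUBIC))
E
```

```text
time: 7.7
eef_pos: [0.4922, -0.1281, 0.1138]
tcp_rot: [-2.299, -2.141, -0.0]
force: [-0.3, 0.3, -3.1]
width: 0.0552
grasp_force: 38.2
time: 8.57
eef_pos: [0.4923, -0.1287, 0.0459]
tcp_rot: [2.299, 2.141, 0.0]
force: [-0.2, -0.4, -3.7]
width: 0.0552
grasp_force: 38.2
[ 0.4923492  -0.12866118  0.04591397] 85.915270460009 [ 0.00131353 -0.00157614  0.02165564] [-0.19471253 -0.41169889 -3.69848056] 0.055198522250864045
```

View pics/side1.png

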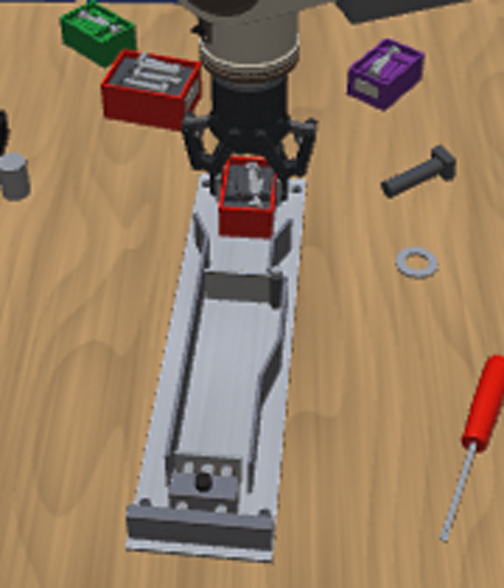

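The bin hangs over the apron (crop about (247,195)), square to the lane and roughly centred. Lowering it now.

```bash
python3 -m creep '{"xyz":[[0,0,0.008],[0,0,0.006],[0,0,0.004],[0,0,0.002],[0,0,0]],"turn":[0,0,0,0,0],"claw":[0,0,0,0,0]}'
```

```text
time: 9.25
eef_pos: [0.4922, -0.1286, 0.0408]
tcp_rot: [-2.299, -2.141, -0.0]
force: [-0.8, -0.1, -3.3]
width: 0.0554
grasp_force: 38.2
```

```bash
python3 -m creep '{"xyz":[[0,0,0.003],[0,0,0]],"turn":[0,0],"claw":[0,0]}'
python3 -m creep '{"xyz":[[0,0,0.003],[0,0,0]],"turn":[0,0],"claw":[0,0]}'
```

```text
time: 9.5
eef_pos: [0.4924, -0.1287, 0.0405]
tcp_rot: [2.299, 2.141, 0.0]
force: [-2.0, -0.1, 5.6]
width: 0.0555
grasp_force: 39.2
time: 9.75
eef_pos: [0.4926, -0.1287, 0.0405]
tcp_rot: [2.298, 2.14, 0.001]
force: [-6.5, 2.5, 18.4]
width: 0.0553
grasp_force: 40.9
```

```bash
python3 -m creep '{"xyz":[[0,0,-0.003],[0,0,0],[0,0,0],[0,0,0],[0,0,-0.05],[0,0,-0.1],[0,0,-0.12],[0,0,-0.06],[0,0,0]],"turn":[0,0,0,0,0,0,0,0,0],"claw":[0.3,0.6,0.7,0.7,0.7,0.7,0.7,0.7,0.7]}'
python3 -m creep '{"xyz":[[-0.06,0,0],[-0.1,0,0],[-0.1,0,0],[-0.08,0,0],[-0.02,0,0],[0,0,0],[0,0,0]],"turn":[0,0,0,0,0,0,0],"claw":[-0.5,-1,-1,-1,-1,-1,-1]}'
python3 - <<'E'
from h import *
s,M=where(); print(s["eef_pos"],np.degrees(np.arctan2(M[1,0],M[0,0])), shift([*fromlane(-.222,0),.037]),s["force"],s["width"],tips_ahead)
im,d=get_image("top"); P=cloud("top",d); H,S,V=cv2.split(cv2.cvtColor(im,cv2.COLOR_RGB2HSV))
m=((H<6)|(H>174))&(S>110)&(V>50)&(P[...,1]>-.22)&(P[...,1]<0)&(P[...,0]>.4)
p=P[m]; t=p[p[:,2]>.036]; r=cv2.minAreaRect((t[:,:2]*1000).astype(np.float32)); print(np.percentile(p[:,2],95),r,tolane(np.array(r[0])/1000))
cv2.imwrite("pics/top1.png",cv2.resize(im[155:235,115:355,::-1],None,fx=3.3,fy=3.3,interpolation=cv2.INTER_CUBIC))
E
```

```text
time: 10.88
eef_pos: [0.4926, -0.1288, 0.1234]
tcp_rot: [2.298, 2.14, 0.001]
force: [0.2, -0.2, -0.5]
width: 0.0722
grasp_force: 0.0
time: 11.75
eef_pos: [0.4859, -0.2179, 0.1225]
tcp_rot: [-2.299, -2.141, -0.0]
force: [0.4, -0.2, -0.6]
width: -0.0001
grasp_force: 0.0
[ 0.48586737 -0.21785553  0.12246676] 85.94130824214689 [-0.00106976 -0.00138346  0.34186683] [ 0.37688986 -0.22717518 -0.56367547] -5.912342512318135e-05 0.022
0.04875856053206347 ((491.1086730957031, -125.80908203125), (79.77071380615234, 55.38663864135742), 87.3623275756836) [-0.12957295  0.00104942]
```

View pics/top1.png

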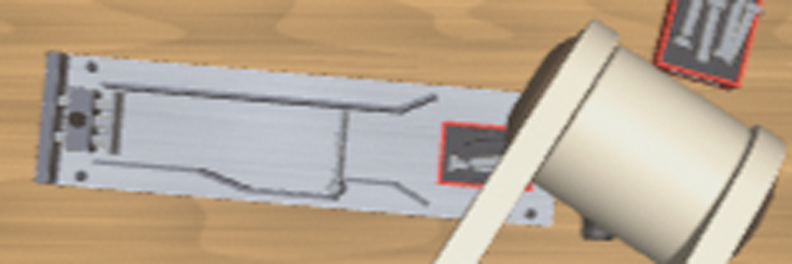

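The bin stands on the apron (its front at about crop (440,155)), square and centred, with the gate and plate free. Now going down behind it with the fingers shut.

```bash
python3 -m creep '{"xyz":[[0,0,0.05],[0,0,0.09],[0,0,0.09],[0,0,0.07],[0,0,0.03],[0,0,0.012],[0,0,0]],"turn":[0,0,0,0,0,0,0],"claw":[-1,-1,-1,-1,-1,-1,-1]}'
python3 -m creep '{"xyz":[[0.02,0,0],[0.03,0,0],[0.03,0,0],[0.02,0,0],[0.015,0,0],[0.01,0,0],[0.01,0,0],[0.01,0,0],[0.01,0,0],[0.01,0,0]],"turn":[0,0,0,0,0,0,0,0,0,0],"claw":[-1,-1,-1,-1,-1,-1,-1,-1,-1,-1]}'
python3 - <<'E'
from h import *
s,M=where(); print(s["eef_pos"],tolane(s["eef_pos"])*1e3,np.degrees(np.arctan2(M[1,0],M[0,0])),s["force"])
E
```

```text
time: 12.68
eef_pos: [0.486, -0.2185, 0.0374]
tcp_rot: [2.299, 2.141, 0.0]
force: [-0.3, -0.7, 0.1]
width: 0.0001
grasp_force: 0.0
time: 13.92
eef_pos: [0.4888, -0.1772, 0.0371]
tcp_rot: [2.299, 2.141, -0.0]
force: [-0.6, -1.0, -1.2]
width: -0.0003
grasp_force: 0.5
[ 0.48876324 -0.1771953   0.0370521 ] [-180.99464108   -0.31205213] 85.91218941861104 [-0.60720614 -0.95370841 -1.15749542]
```

```bash
python3 -m creep '{"xyz":[[0.016,0,0],[0.02,0,0],[0.02,0,0],[0.02,0,0],[0.02,0,0],[0.02,0,0],[0.02,0,0],[0.02,0,0],[0.02,0,0],[0.02,0,0]],"turn":[0,0,0,0,0,0,0,0,0,0],"claw":[-1,-1,-1,-1,-1,-1,-1,-1,-1,-1]}'
python3 -m creep '{"xyz":[[0.02,0,0],[0.02,0,0],[0.02,0,0],[0.02,0,0],[0.012,0,0],[0.012,0,0],[0.012,0,0],[0.012,0,0],[0.012,0,0],[0.012,0,0]],"turn":[0,0,0,0,0,0,0,0,0,0],"claw":[-1,-1,-1,-1,-1,-1,-1,-1,-1,-1]}'
python3 - <<'E'
from h import *
s,M=where(); print(s["eef_pos"],tolane(s["eef_pos"])*1e3,np.degrees(np.arctan2(M[1,0],M[0,0])),s["force"])
im,d=get_image("side"); cv2.imwrite("pics/side2.png",cv2.resize(im[130:340,170:350,::-1],None,fx=2.8,fy=2.8,interpolation=cv2.INTER_CUBIC))
E
```

```text
time: 15.18
eef_pos: [0.4922, -0.128, 0.037]
tcp_rot: [-2.299, -2.141, -0.0]
force: [-0.8, -1.1, -1.1]
width: -0.0
grasp_force: 0.5
time: 16.42
eef_pos: [0.4953, -0.0908, 0.0372]
tcp_rot: [2.298, 2.14, -0.0]
force: [2.1, -7.4, -1.9]
width: -0.0004
grasp_force: 3.8
[ 0.49525854 -0.0908243   0.03722668] [-94.3801397   -0.57007026] 85.91336435358163 [ 2.06351331 -7.39918993 -1.92095041]
```

View pics/side2.png

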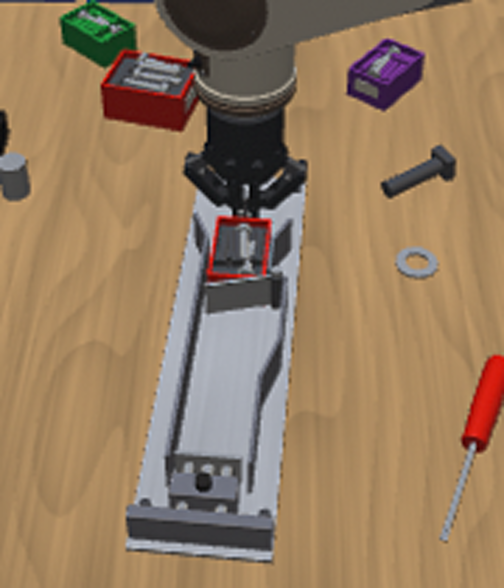

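The bin stands between the guides with its front at the flap (crop about (240,275)) and has begun to open it. Pushing on.

```bash
python3 -m creep '{"xyz":[[0.012,0,0],[0.012,0,0],[0.012,0,0],[0.012,0,0],[0.012,0,0],[0.012,0,0],[0.012,0,0],[0.012,0,0],[0.012,0,0],[0.012,0,0]],"turn":[0,0,0,0,0,0,0,0,0,0],"claw":[-1,-1,-1,-1,-1,-1,-1,-1,-1,-1]}'
```

```text
time: 17.73
eef_pos: [0.4971, -0.0604, 0.0371]
tcp_rot: [-2.299, -2.141, -0.0]
force: [0.5, -3.4, -0.2]
width: 0.0001
grasp_force: 2.0
```

```bash
python3 -m creep '{"xyz":[[0.012,0,0],[0.016,0,0],[0.016,0,0],[0.016,0,0],[0.016,0,0],[0.016,0,0],[0.016,0,0],[0.016,0,0],[0.016,0,0],[0.016,0,0]],"turn":[0,0,0,0,0,0,0,0,0,0],"claw":[-1,-1,-1,-1,-1,-1,-1,-1,-1,-1]}'
python3 - <<'E'
from h import *
s,M=where(); print(s["eef_pos"],tolane(s["eef_pos"])*1e3,np.degrees(np.arctan2(M[1,0],M[0,0])),s["force"])
im,d=get_image("side"); cv2.imwrite("pics/side3.png",cv2.resize(im[130:340,170:350,::-1],None,fx=2.8,fy=2.8,interpolation=cv2.INTER_CUBIC))
E
```

```text
time: 18.98
eef_pos: [0.4999, -0.0213, 0.0371]
tcp_rot: [-2.299, -2.141, -0.0]
force: [-0.3, -2.2, 0.7]
width: -0.0002
grasp_force: 1.3
[ 0.49986556 -0.02134946  0.03706722] [-24.75392157  -0.161578  ] 85.91562225295033 [-0.33317125 -2.22820034  0.65285711]
```

View pics/side3.png

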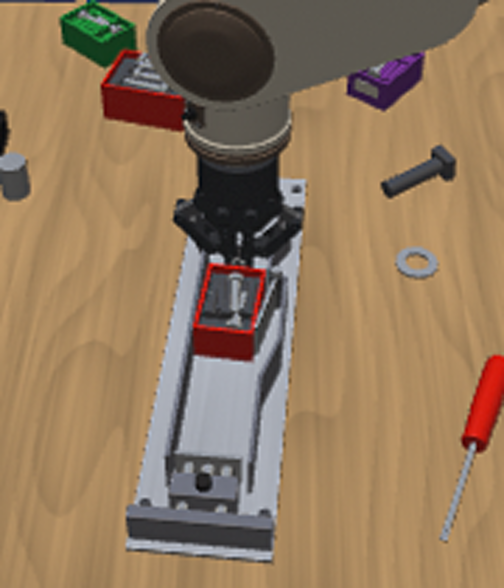

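The bin is through the gateway, with the flap pushed wide along its +y side (crop about (270,290)) and the lane ahead clear.

```bash
python3 -m creep '{"xyz":[[0.016,0,0],[0.016,0,0],[0.016,0,0],[0.016,0,0],[0.016,0,0],[0.016,0,0],[0.016,0,0],[0.016,0,0],[0.016,0,0],[0.016,0,0]],"turn":[0,0,0,0,0,0,0,0,0,0],"claw":[-1,-1,-1,-1,-1,-1,-1,-1,-1,-1]}'
```

```text
time: 20.27
eef_pos: [0.5027, 0.0185, 0.0371]
tcp_rot: [-2.299, -2.141, -0.0]
force: [1.3, -2.6, 0.4]
width: -0.0001
grasp_force: 1.0
```

```bash
python3 -m creep '{"xyz":[[0.016,0,0],[0.016,0,0],[0.016,0,0],[0.016,0,0],[0.016,0,0],[0.016,0,0],[0.016,0,0],[0.016,0,0],[0.016,0,0],[0.016,0,0]],"turn":[0,0,0,0,0,0,0,0,0,0],"claw":[-1,-1,-1,-1,-1,-1,-1,-1,-1,-1]}'
python3 - <<'E'
from h import *
s,M=where(); print(s["eef_pos"],tolane(s["eef_pos"])*1e3,np.degrees(np.arctan2(M[1,0],M[0,0])),s["force"])
im,d=get_image("side"); cv2.imwrite("pics/side4.png",cv2.resize(im[190:340,190:310,::-1],None,fx=3.9,fy=3.9,interpolation=cv2.INTER_CUBIC))
E
```

```text
time: 21.52
eef_pos: [0.5056, 0.0584, 0.0371]
tcp_rot: [-2.299, -2.141, -0.0]
force: [1.9, -2.4, 0.8]
width: 0.0
grasp_force: 1.1
[0.50557317 0.05842305 0.03706171] [55.22250393 -0.10917259] 85.9171426541716 [ 1.92339034 -2.40230764  0.8455424 ]
```

View pics/side4.png

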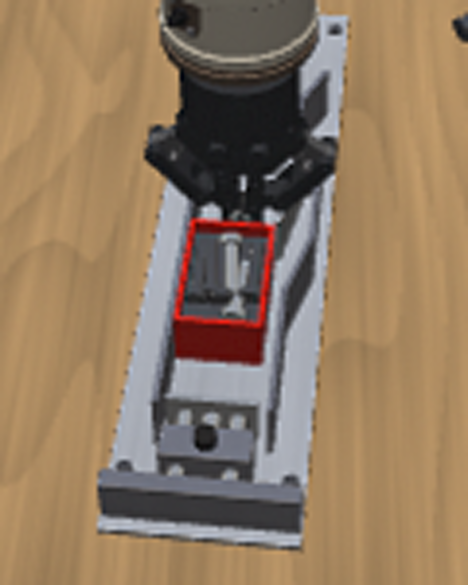

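The bin is beyond the flap and straight in the lane, with a few cm left to the plate (plate at crop about (205,410)). Slower from here, watching the force.

```bash
python3 -m creep '{"xyz":[[0.014,0,0],[0.014,0,0],[0.014,0,0],[0.014,0,0],[0.012,0,0],[0.012,0,0],[0.01,0,0],[0.01,0,0],[0.008,0,0],[0.008,0,0]],"turn":[0,0,0,0,0,0,0,0,0,0],"claw":[-1,-1,-1,-1,-1,-1,-1,-1,-1,-1]}'
```

```text
time: 22.82
eef_pos: [0.5076, 0.0872, 0.0371]
tcp_rot: [-2.299, -2.141, -0.0]
force: [0.5, -1.0, -1.0]
width: -0.0003
grasp_force: 0.5
```

```bash
python3 -m creep '{"xyz":[[0.008,0,0],[0.008,0,0],[0.008,0,0],[0.008,0,0]],"turn":[0,0,0,0],"claw":[-1,-1,-1,-1]}'
```

```text
time: 23.32
eef_pos: [0.5082, 0.0952, 0.0371]
tcp_rot: [-2.299, -2.141, -0.0]
force: [-0.6, -0.9, -0.5]
width: 0.0002
grasp_force: 0.5
```

```bash
python3 -m creep '{"xyz":[[0.008,0,0],[0.008,0,0]],"turn":[0,0],"claw":[-1,-1]}'
```

```text
time: 23.58
eef_pos: [0.5085, 0.0992, 0.0371]
tcp_rot: [-2.299, -2.141, -0.0]
force: [-0.5, -1.2, -1.4]
width: 0.0
grasp_force: 0.5
```

```bash
python3 -m creep '{"xyz":[[0.006,0,0],[0.006,0,0]],"turn":[0,0],"claw":[-1,-1]}'
```

```text
time: 23.82
eef_pos: [0.5087, 0.1021, 0.0371]
tcp_rot: [-2.299, -2.141, -0.0]
force: [-0.7, -1.1, -0.4]
width: 0.0003
grasp_force: 0.5
```

```bash
python3 -m creep '{"xyz":[[0.006,0,0]],"turn":[0],"claw":[-1]}'
```

```text
time: 23.95
eef_pos: [0.5088, 0.1036, 0.0371]
tcp_rot: [-2.299, -2.141, -0.0]
force: [0.2, -0.6, -0.9]
width: -0.0001
grasp_force: 0.5
```

```bash
python3 -m creep '{"xyz":[[0.006,0,0]],"turn":[0],"claw":[-1]}'
```

```text
time: 24.08
eef_pos: [0.5089, 0.1051, 0.0371]
tcp_rot: [-2.299, -2.141, -0.0]
force: [0.4, -1.1, -0.4]
width: 0.0
grasp_force: 0.5
```

```bash
python3 -m creep '{"xyz":[[0.006,0,0]],"turn":[0],"claw":[-1]}'
```

```text
time: 24.2
eef_pos: [0.509, 0.1066, 0.0371]
tcp_rot: [-2.299, -2.141, -0.0]
force: [-0.6, -0.1, -1.1]
width: -0.0002
grasp_force: 0.6
```

```bash
python3 -m creep '{"xyz":[[0.006,0,0]],"turn":[0],"claw":[-1]}'
```

```text
time: 24.32
eef_pos: [0.5091, 0.1081, 0.0371]
tcp_rot: [-2.299, -2.141, -0.0]
force: [-0.3, -0.7, 0.1]
width: -0.0002
grasp_force: 0.5
```

```bash
python3 -m creep '{"xyz":[[0.006,0,0]],"turn":[0],"claw":[-1]}'
```

```text
time: 24.45
eef_pos: [0.5092, 0.1096, 0.0371]
tcp_rot: [-2.299, -2.141, -0.0]
force: [-0.8, -1.3, -0.6]
width: -0.0
grasp_force: 0.5
```

```bash
python3 -m creep '{"xyz":[[0.006,0,0]],"turn":[0],"claw":[-1]}'
```

```text
time: 24.58
eef_pos: [0.5093, 0.1107, 0.0371]
tcp_rot: [2.299, 2.141, -0.001]
force: [-1.5, -8.0, 0.6]
width: -0.0
grasp_force: 4.2
```

```bash
python3 -m creep '{"xyz":[[0.006,0,0]],"turn":[0],"claw":[-1]}'
```

```text
time: 24.7
eef_pos: [0.5094, 0.1119, 0.0371]
tcp_rot: [2.299, 2.14, -0.002]
force: [-2.1, -10.1, 1.5]
width: 0.0003
grasp_force: 5.1
```

```bash
python3 -m creep '{"xyz":[[0.004,0,0]],"turn":[0],"claw":[-1]}'
```

```text
time: 24.82
eef_pos: [0.5095, 0.1128, 0.0371]
tcp_rot: [2.299, 2.14, -0.002]
force: [-2.0, -10.1, 0.4]
width: 0.0001
grasp_force: 5.5
```

```bash
python3 -m creep '{"xyz":[[0.004,0,0],[0.004,0,0]],"turn":[0,0],"claw":[-1,-1]}'
```

```text
time: 25.08
eef_pos: [0.5096, 0.1146, 0.0371]
tcp_rot: [2.298, 2.14, -0.002]
force: [-1.9, -14.1, 1.8]
width: -0.0001
grasp_force: 6.7
```

```bash
python3 -m creep '{"xyz":[[0.004,0,0],[0.004,0,0],[0,0,0]],"turn":[0,0,0],"claw":[-1,-1,-1]}'
```

```text
time: 25.45
eef_pos: [0.5097, 0.1165, 0.0371]
tcp_rot: [2.298, 2.14, -0.002]
force: [-2.6, -13.5, 3.0]
width: -0.0001
grasp_force: 6.9
```

```bash
python3 -m creep '{"xyz":[[0.003,0,0],[0,0,0],[0,0,0]],"turn":[0,0,0],"claw":[-1,-1,-1]}'
python3 - <<'E'
from h import *
im,d=get_image("side"); cv2.imwrite("pics/side5.png",cv2.resize(im[190:340,190:310,::-1],None,fx=3.9,fy=3.9,interpolation=cv2.INTER_CUBIC))
E
```

```text
time: 25.82
eef_pos: [0.5098, 0.1171, 0.0371]
tcp_rot: [2.298, 2.14, -0.003]
force: [-2.6, -15.0, 3.0]
width: -0.0001
grasp_force: 7.5
```

View pics/side5.png

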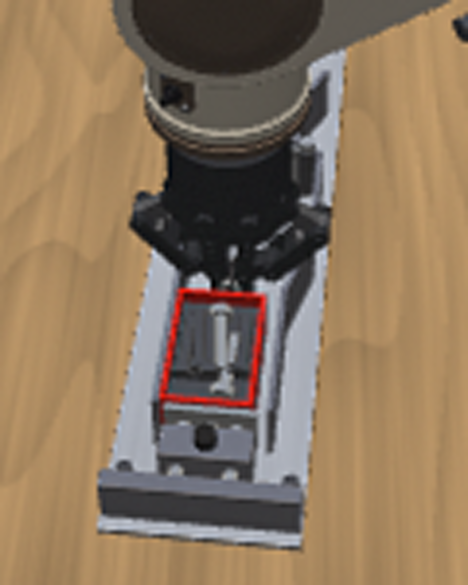

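The bin is square against the plate (its front at about crop (205,400)) and the plate is pressed in about 7 mm. Easing back slowly, then lifting the hand out.

```bash
python3 -m creep '{"xyz":[[-0.004,0,0],[-0.004,0,0],[-0.004,0,0],[-0.006,0,0],[-0.006,0,0],[-0.006,0,0],[-0.006,0,0],[-0.006,0,0],[-0.008,0,0],[-0.008,0,0]],"turn":[0,0,0,0,0,0,0,0,0,0],"claw":[-1,-1,-1,-1,-1,-1,-1,-1,-1,-1]}'
```

```text
time: 27.12
eef_pos: [0.5089, 0.1038, 0.0371]
tcp_rot: [-2.299, -2.141, -0.0]
force: [-0.3, 0.4, 0.0]
width: 0.0001
grasp_force: 0.0
```

```bash
python3 -m creep '{"xyz":[[0,0,-0.02],[0,0,-0.06],[0,0,-0.1],[0,0,-0.1],[0,0,-0.1],[0,0,-0.1],[0,0,-0.1],[0,0,-0.05],[0,0,0],[0,0,0]],"turn":[0,0,0,0,0,0,0,0,0,0],"claw":[-1,-1,-1,-1,-1,-1,-1,-1,-1,-1]}'
python3 -m creep '{"xyz":[[-0.1,0,0],[-0.2,0,0],[-0.2,0,0],[-0.2,0,0],[-0.2,0,0],[-0.1,0,0],[0,0,0],[0,0,0],[0,0,0],[0,0,0]],"turn":[0,0,0,0,0,0,0,0,0,0],"claw":[-1,-1,-1,-1,-1,-1,-1,-1,-1,-1]}'
python3 - <<'E'
from h import *
im,d=get_image("top"); P=cloud("top",d); H,S,V=cv2.split(cv2.cvtColor(im,cv2.COLOR_RGB2HSV))
m=((H<6)|(H>174))&(S>110)&(V>50)&(P[...,1]>.02)&(P[...,1]<.25)&(P[...,0]>.4)
p=P[m]; t=p[p[:,2]>.036]; r=cv2.minAreaRect((t[:,:2]*1000).astype(np.float32)); print(np.percentile(p[:,2],90),r,tolane(np.array(r[0])/1000))
cv2.imwrite("pics/top2.png",cv2.resize(im[155:235,115:355,::-1],None,fx=3.3,fy=3.3,interpolation=cv2.INTER_CUBIC))
E
```

```text
time: 28.38
eef_pos: [0.5085, 0.1038, 0.1937]
tcp_rot: [-2.299, -2.14, 0.001]
force: [-0.5, 0.5, -0.4]
width: 0.0
grasp_force: 0.0
time: 29.62
eef_pos: [0.4911, -0.1449, 0.1945]
tcp_rot: [-2.298, -2.142, -0.0]
force: [-0.4, 0.5, -0.7]
width: 0.0002
grasp_force: 0.0
0.047813581051132134 ((516.7593383789062, 162.8555908203125), (85.25251770019531, 55.93919372558594), 85.94293212890625) [ 0.16018948 -0.00374509]
```

View pics/top2.png

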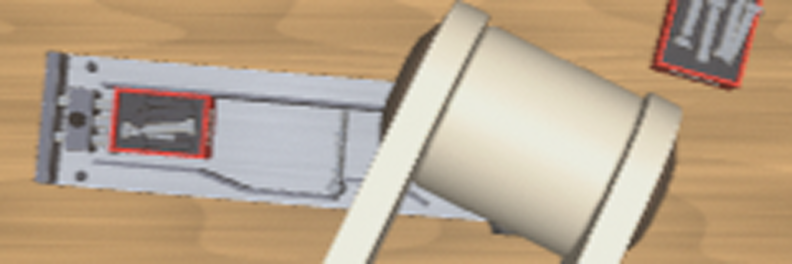

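The bin stands against the plate (crop (160,122), lane x about 160 mm, y about -4 mm). The gate is shut (crop (343,150)) and the wide bin hasn't moved.

```bash
python3 -c "
from cell import *
print(finish_job())"
```

```text
the job is handed in; nothing more can be done
None
```

The small bin is back in stock: pushed through the gate, the end plate pressed in about 7 mm (estimated from arm travel and force), the gate shut behind it, the wide bin untouched, and the job handed in at about 30 s; no verdict came back.

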